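# Stack the snack plate on the carousel, bring the clip-lid jar to the front and hold it

## Robot

A 7-joint arm with a two-finger parallel gripper is mounted at the origin on the work surface. World frame = base frame: x ahead of the robot, y to its left, z up, the work surface at z = 0. Lengths are in m, angles in rad, forces in N, time in s.
With the tool pointing down it reaches from about 0.425 to 0.925 m from the base axis. Payload 6.8 kg.
Tool frame: the origin (TCP) lies between the finger pads; the fingertips stand 17 mm ahead of it and the grasp point (between the pads) lies 2 mm behind it; z points along the fingers, y is the direction in which the jaws open and shut (so a half turn about z gives the same grasp; the last joint's range is limited). The gripper opens to 85 mm and grips with 20 to 120 N. Pads are 22 mm wide; open, the fingers measure 114 mm over their backs; the gripper's body (76 mm by 85 mm) begins 54 mm behind the grasp point. The pads swing forward as they close: fully open they stand 13 mm farther back than shut.
Start: joints at [1.236, 0.477, 0.022, 1.555, -0.011, 1.109, -0.083], TCP at [0.152, -0.658, 0.248] pointing down, gripper open.
Joint ranges: [-2.96, 2.96], [-0.34, 2.1], [-1.41, 1.46], [0.24, 2.44], [-1.37, 4.51], [0.17, 1.92], [-2.96, 2.96]. Speed limits (rad/s): [2.39, 2.39, 3.14, 3.14, 3.14, 3.14, 3.14].

## Interface

Orientations are given as a unit quaternion [w, x, y, z].
In Python, from station import bot gives the robot as it stands. The module is installed in compiled form; this text tells all that it offers.
- The arm moves only by the tool carry_out, never from a script. Its argument "moves" is a list of rows, each a list of 3 entries, a list of its own where there are three numbers: the turn, a rotation vector about the tool's x, y, z in degrees, then the shift along the tool's x, y, z in cm, then the finger opening in cm, from 0 to 8.54. A call has 1 to 5 rows; each row is the pose to reach, as a shift and turn from the pose commanded when the call began, along the tool's axes at that moment; what a row does not reach only later rows make up. A row lasts 1/8 s, in which the tool goes at most 62.5 mm and 10.7 degrees, less where a joint would pass 70% of its speed; a pose out of reach is approached as far as the arm can. A call with a gripper value outside its range is refused whole. The fingers move at their own pace and stop on an object; "newtons" is the grip in N (left out, the last holds). Time passes only in rows, so rows that repeat a pose let the fingers close. It gives the time, the measured TCP pose, the force and the opening at its end, in the units of the state.
- bot.get_obs(): the state, without advancing time (a new reading comes with each control period).
- bot.read_camera(name): name is "scene" or "top" or "wrist"; returns the picture (480x640x3 uint8, red, green, blue); there is no depth.
- bot.camera_info(name): a dict with "vertical_fov" (degrees; the focal length in pixels is half the picture's height over the tangent of half this angle, whatever the lens; pixels are square), "cx", "cy" (the principal point, pixels), "k1" (the pictures are not rectified: a ray, as slopes to the right and down, at radius r is drawn at 1 + k1 r^2 times it, then the intrinsics apply), "position" and "attitude" of the camera in the world. Camera axes: x right, y up, looking along -z (the intrinsics and any distortion apply to the point x, -y, -z); pixel columns grow to the right and rows downward; lengths in m; the calibration is good to about 2 mm. A picture is of the moment at which its call begins: read the wrist's pose just before it. camera_info takes no time and is no camera call; for the wrist camera it gives the pose at the moment of the call.
- bot.hand_in(): hands the job in, once; it reports no verdict.
Trained networks look in the newest picture that a camera, given by its name, has taken for a name from the list of things; names that differ only in an ending like _2 or _b are one class to them, and where a whole thing is asked for, a point or a joint stands for the part that bears it (a point fixed in the world has none). Each returns a list of dicts, best first, with "score" (0 to 1); they miss things now and then, are a little off and sometimes report something else, mostly with a low value. They report only what shows in the picture. A call takes as long as a camera call. They do not tell look-alikes from the thing itself.
- bot.silhouettes(label, camera): "region" (480x640 bool, what is visible of it) and "location" ([column, row] in pixels, amid what is visible of it).
The state is a dict: "t": time; "q": joint angles; "joint_vel": joint speeds; "joint_torque": joint torques, N m; "eef_pos": TCP position; "tool_rot": TCP orientation; "contact_force": force on the tool from outside, world axes, zero at the start; "torque": the same for the moment, N m; "gripper_width": opening from 0.0 (shut) to 1.0 (fully open).
Only numpy, scipy, OpenCV 4.12 (cv2) and the standard library are available. Lean on these libraries where they do the work, as an engineer would, in place of code of your own. Each camera call takes 0.05 s, during which the arm holds its last target. There are 200 camera calls.

## Task

Lay the loose oblong snack plate squarely on top of the pile of two like it on the turntable, setting it down rather than dropping it, and let go of it. Then calmly turn the turntable, without upsetting the pile or the aluminium cup on it, until the jar with the steel clips on its lid stands right in front, in line with the steel pointer of the base, and hold the turntable still there: finish while still gripping it or something fixed to it. Leave the stirring stick and the round plate on the board where they are.

Things in the scene. Friction and masses are not known exactly. Their poses are not given: they have to be found in the camera images.
- plate_loose: The loose white ceramic snack plate lying on the board to the right of the carousel: an oblong slab 62 mm (its x) by 92 mm (its y), 12 mm high, vertical sides, a 3 mm deep well inside a 6 mm wide rim; about 120 g. Origin at the centre of its underside, z up. Grip it across the 62 mm, from above.
- plate_mid: The upper of the two identical snack plates already piled on the turntable; same size and axes. Its top is 12 mm above its origin, and a plate squarely on it has its origin there. Loose.
- plate_low: The lower plate of that pile, resting loose on the turntable; same size and axes.
- turntable: White round turntable, grey top, 280 mm across; origin on its axis at board level, top surface 28 mm higher, z up. Turns either way (12 rad each), friction about 0.06 N m, stays where left. Fixed to it, each 85 mm from the axis: the clip-lid jar towards its -x, a plain-lid jar towards -y. Loose on it: the pile towards its +x (the plates' x is radial), the cup towards +y.
- clip_jar (a point): Top centre, 118 mm above the board, of the smooth round knob (24 mm across, 22 mm high) on the lid of the jar to bring to the front: clear, 60 mm across, white lid 64 mm across with two 24 mm wide steel clips, radially out and in, that end 17 mm from the knob's centre and 2-3 mm over the lid. Fixed to the turntable, can be used to turn it; fingers can slip round the knob.
- plain_jar (a point): Top centre of the knob of the other jar: the same jar and knob, also fixed to the turntable, but without clips.
- pile_place (a point): Point on the turntable's top surface under the centre of the pile, 85 mm from the axis.
- cup_place (a point): Point on the turntable's top surface under the cup's starting centre, 85 mm from the axis.
- cup: Small open aluminium cup, 58 mm across the rim, 62 mm high, standing loose on the turntable; origin at the centre of its underside. It rides along.
- carousel_base: Fixed grey foot of the carousel under the turntable; origin on the turning axis at board level; its -x axis points to the front, along the steel pointer, roughly towards the robot.
- pointer_tip (a point): Top of the small steel pointer that sticks out of the base on its front, 166 mm from the axis, 20 mm above the board, 30 mm wide, 14 mm deep.
- front_spot (a point): Fixed point 85 mm from the axis straight towards the pointer, at turntable-top height: the clip-lid jar's centre must come to stand over it.
- stick: Flat wooden stirring stick, 215 mm long along its y, 16 mm wide at one end, 6 mm thick, lying loose on the board to the right; leave alone.
- dinner_plate: Round white plate 190 mm across, 20 mm high, loose on the left of the board; leave alone.
Mind the look-alikes: they are no part of the job. Leave any orange look-alike of the plate_loose alone.

How it is judged:
On the way, in this order (a step that is already met when the one before it is completed fails the run):
1. the loose plate lies squarely on the pile on the turntable and is let go (horizontal distance between plate_loose and plate_mid below 0.008 m and angle between the x axis of plate_loose and the x axis of plate_mid, either way round below 0.12 rad and z of plate_loose in the frame of plate_mid between 0.009 and 0.015 m and horizontal distance between plate_mid and plate_low below 0.008 m and angle between the x axis of plate_mid and the x axis of plate_low, either way round below 0.12 rad and z of plate_mid in the frame of plate_low between 0.009 and 0.015 m and horizontal distance between plate_low and pile_place below 0.02 m and z of plate_low in the frame of turntable between 0.025 and 0.032 m and angle between plate_loose's own z axis and vertical below 0.08 rad and contact force between the fingers and plate_loose below 0.2 N and linear speed of plate_loose below 0.05 m/s), for 0.2 s.
2. the clip-lid jar is at the front and the turntable is held still (horizontal distance between clip_jar and front_spot below 0.012 m and angular speed of turntable below 0.08 rad/s and contact force between the fingers and turntable above 1 N), for 0.2 s.
At the end, for the whole second after the job is handed in: Plates piled on their place, each within 8 mm and 7 deg of the one below, the lowest within 20 mm of its place, untouched; cup upright within 30 mm of its place; clip-lid jar within 12 mm of straight in front, turntable still (0.08 rad/s), fingers pressing it or a jar on it with over 1 N (all of step 2 and horizontal distance between plate_loose and plate_mid below 0.008 m and angle between the x axis of plate_loose and the x axis of plate_mid, either way round below 0.12 rad and z of plate_loose in the frame of plate_mid between 0.009 and 0.015 m and horizontal distance between plate_mid and plate_low below 0.008 m and angle between the x axis of plate_mid and the x axis of plate_low, either way round below 0.12 rad and z of plate_mid in the frame of plate_low between 0.009 and 0.015 m and horizontal distance between plate_low and pile_place below 0.02 m and z of plate_low in the frame of turntable between 0.025 and 0.032 m and angle between plate_loose's own z axis and vertical below 0.08 rad and contact force between the fingers and plate_loose below 0.2 N and horizontal distance between cup and cup_place below 0.03 m and angle between cup's own z axis and vertical below 0.2 rad); the arm keeps its last pose, push and grip.
It fails at once if a plate is dropped (falls free faster than 0.5 m/s) (linear speed of plate_loose above 0.5 m/s and contact force between each of the fingers, anything else and plate_loose below 0.05 N).
It fails at once if the turntable is spun (faster than 3 rad/s) (angular speed of turntable above 3 rad/s).
It fails at once if the cup is tipped or pushed off its place (not (horizontal distance between cup and cup_place below 0.03 m and angle between cup's own z axis and vertical below 0.2 rad)).
It fails at once if the stirring stick or the round plate is moved over 30 mm (distance of any of stick, dinner_plate from where it was at the start of the episode above 0.03 m).
It also fails if it takes over 61 s, if anything falls off the work surface, if the arm or the gripper's body presses on something with over 40 N, if the wrist force passes 120 N, or if a joint passes its speed limit or range.

## Working session

There is one attempt and no reset: what is moved stays moved. The work goes in short steps, Python scripts to look and compute and a tool call to move; the robot and the scene stay as the last step left them, time stands still between calls to the robot, and variables do not carry over. Pictures are saved under pics/ and viewed, about 8 in all and at most 12, crops included, and the job is handed in when it is done.

Besides the shell and the picture viewer there is one more tool, called after "Emit:" by a JSON object that holds its "method" and its "body". carry_out: Moves the arm, as the interface text tells. Its arguments: {"type":"object","properties":{"moves":{"type":"array"},"newtons":{"type":"number"}},"required":["moves"]}

```bash
mkdir -p pics; cat > h.py <<'E'
import numpy as np, cv2
from station import bot
from scipy.spatial.transform import Rotation as R
def rot(a):
    a=np.array(a,float)
    return a if a.shape==(3,3) else R.from_quat(a[[1,2,3,0]]).as_matrix()
def K(i):
    f=240/np.tan(np.radians(i["vertical_fov"])/2)
    return np.array([[f,0,i["cx"]],[0,f,i["cy"]],[0,0,1.]]), np.array([i["k1"],0,0,0,0.])
def onplane(px,i,z):
    k,d=K(i)
    p=cv2.undistortPoints(np.array(px,float).reshape(-1,1,2),k,d).reshape(-1,2)
    r=np.c_[p[:,0],-p[:,1],-np.ones(len(p))]@rot(i["attitude"]).T
    c=np.array(i["position"]); return c+r*((z-c[2])/r[:,2])[:,None]
def project(P,i):
    k,d=K(i); q=(np.atleast_2d(P)-np.array(i["position"]))@rot(i["attitude"])
    return cv2.projectPoints(q*[1,-1,-1],np.zeros(3),np.zeros(3),k,d)[0].reshape(-1,2)
def save(im,n): cv2.imwrite("pics/"+n+".png",im[:,:,::-1])
E
python3 - <<'E'
from h import *
o=bot.get_obs(); print({k:np.round(v,3) for k,v in o.items()})
for c in ["scene","top"]:
    im=bot.read_camera(c); save(im,c+"0"); np.save(c+"0.npy",im); i=bot.camera_info(c); print(c,i)
    for l in ["plate_loose","plate_mid","turntable","clip_jar","plain_jar","cup","stick","dinner_plate","carousel_base","pointer_tip"]:
        for s in bot.silhouettes(l,c)[:3]: print(c,l,round(s["score"],2),np.round(s["location"]),s["region"].sum())
print(bot.camera_info("wrist"))
E
```

```text
{'t': np.float64(0.0), 'q': array([ 1.236,  0.478,  0.022,  1.556, -0.012,  1.109, -0.083]), 'joint_vel': array([ 0.   , -0.001,  0.002, -0.   ,  0.   , -0.   , -0.001]), 'joint_torque': array([-1.0000e-03, -5.9645e+01,  1.6080e+00, -2.8120e+01,  1.3000e-02,
        9.0000e-03, -0.0000e+00]), 'eef_pos': array([ 0.152, -0.657,  0.247]), 'tool_rot': array([-0.001,  0.994,  0.113, -0.   ]), 'contact_force': array([-0.31 ,  0.35 ,  0.222]), 'torque': array([ 0.073,  0.031, -0.047]), 'gripper_width': np.float64(1.003)}
scene {'vertical_fov': 47.24268260503306, 'cx': 314.0210987504264, 'cy': 242.5979822749018, 'k1': -0.15534685884843827, 'position': array([ 1.41819428, -0.08376554,  0.87281881]), 'attitude': array([0.66532768, 0.30848336, 0.29788044, 0.61110092])}
scene plate_loose 0.94 [198. 233.] 641
scene plate_loose 0.81 [202. 270.] 829
scene plate_loose 0.8 [142. 267.] 718
scene turntable 0.55 [369. 278.] 7604
scene clip_jar 0.67 [374. 280.] 7474
scene plain_jar 0.72 [371. 278.] 7758
scene plain_jar 0.23 [332. 284.] 924
scene cup 0.93 [384. 292.] 811
scene stick 0.59 [193. 349.] 455
s
[... 351 characters left out ...]
e_loose 0.84 [465. 346.] 1244
top plate_loose 0.63 [527. 286.] 1303
top plate_mid 0.65 [320. 212.] 1225
top turntable 0.57 [274. 230.] 11173
top clip_jar 0.74 [278. 227.] 10990
top plain_jar 0.77 [276. 229.] 10958
top cup 0.91 [271. 184.] 697
top stick 0.72 [279. 228.] 11055
top stick 0.57 [450. 164.] 438
top stick 0.39 [270. 183.] 679
top dinner_plate 0.68 [136. 257.] 6078
top carousel_base 0.53 [284. 296.] 212
top pointer_tip 0.72 [282. 294.] 228
{'vertical_fov': 65.57597658010961, 'cx': 316.6564029807543, 'cy': 236.56217738125622, 'k1': 0.007287235181756971, 'position': array([ 0.22133625, -0.64099486,  0.37282542]), 'attitude': array([ 0.77437658, -0.11095126,  0.08842752, -0.61661276])}
```

View pics/top0.png

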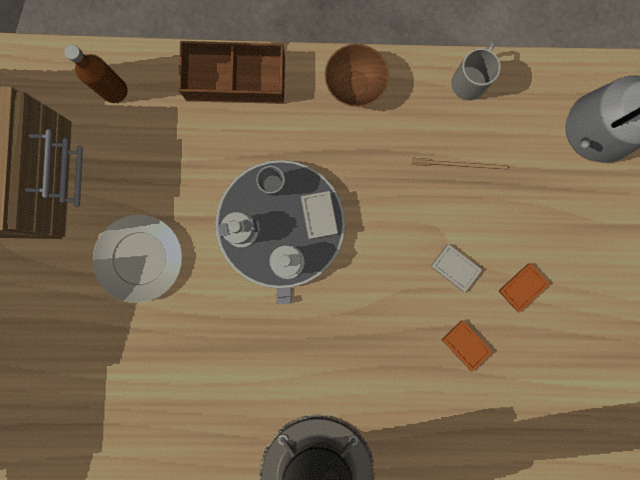

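View pics/scene0.png

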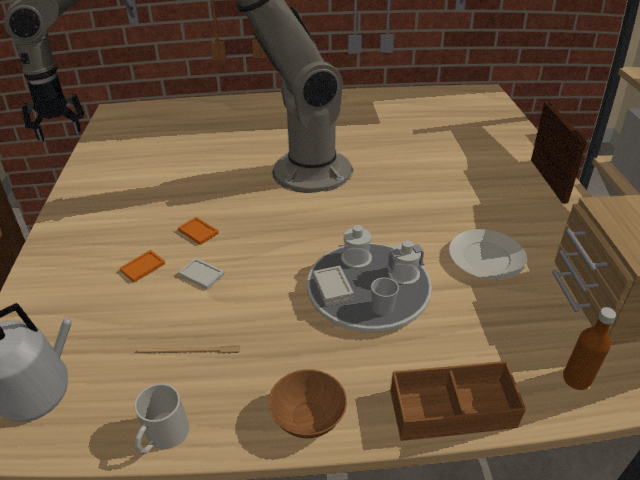

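Top view: the white loose plate is at (457,268). Its orange look-alikes are at (525,288) and (468,346), and the pile it has to go on is at (320,215). The clip jar is on the left at (238,229), the plain jar in front at (287,262), the cup at (270,180) and the pointer at (284,295). The scene view agrees: white plate (202,272), orange (198,231) and (143,266). I choose the white one by its colour and will check it in a close wrist crop.

```bash
cat >> h.py <<'E'
def rect(region,i,z):
    c=max(cv2.findContours(region.astype(np.uint8),cv2.RETR_EXTERNAL,cv2.CHAIN_APPROX_NONE)[0],key=cv2.contourArea).reshape(-1,2)
    p=onplane(c,i,z)[:,:2]
    (x,y),(w,h),a=cv2.minAreaRect((p*1000).astype(np.float32))
    if w>h: w,h,a=h,w,a+90   # a: direction of short side (plate x)
    return np.round([x/1000,y/1000],4),np.round([w,h],1),round((a+90)%180-90,1)
def tool_axes():
    o=bot.get_obs(); return np.array(o["eef_pos"]),rot(o["tool_rot"])
def go(target,yaw_y,T=None):
    """shift cm in tool axes, turn deg about tool z so that tool y lies along world direction yaw_y (mod 180)"""
    p,M=tool_axes(); s=M.T@(np.array(target)-p)*100
    cur=np.degrees(np.arctan2(M[1,1],M[0,1])); d=(yaw_y-cur+90)%180-90
    # with tool z down, turn about tool z is minus world yaw
    return np.round(s,2),"turn z",round(-d,1),"tool y yaw now",round(cur,1),"tilt",np.round(M[:,2],4)
E
python3 - <<'E'
from h import *
i=bot.camera_info("top")
bot.read_camera("top")
for l,z in (("plate_loose",.012),("plate_mid",.052),("turntable",.028)):
    for s in bot.silhouettes(l,"top"):
        print(l,round(s["score"],2),np.round(s["location"]),rect(s["region"],i,z))
ring=np.array([[217,225],[343,223]]); 
print("pointer",onplane([[284,291],[284,300]],i,.02))
for px,z in (((237,229),.118),((287,261),.118),((270,180),.09)): print(onplane([px],i,z))
print(go([.39,-.25,.25],0))
E
```

```text
plate_loose 0.91 [527. 286.] (array([ 0.4   , -0.4459]), array([65.1, 94.9]), 42.9)
plate_loose 0.9 [458. 269.] (array([ 0.4391, -0.2977]), array([64.5, 92.6]), -36.6)
plate_loose 0.69 [466. 346.] (array([ 0.2719, -0.3204]), array([63.8, 95.2]), -47.8)
plate_loose 0.24 [280. 231.] (array([0.529 , 0.0893]), array([277.6, 277.7]), 0.9)
plate_mid 0.9 [318. 214.] (array([0.5452, 0.0052]), array([62.8, 93.2]), -78.6)
plate_mid 0.4 [272. 182.] (array([0.617 , 0.1077]), array([55.8, 61.9]), -43.4)
turntable 0.7 [136. 259.] (array([0.448 , 0.3887]), array([183.1, 185. ]), 1.2)
turntable 0.68 [275. 231.] (array([0.5284, 0.088 ]), array([275.6, 277.9]), 0.9)
turntable 0.62 [283. 294.] (array([0.3737, 0.0762]), array([32. , 34.1]), -88.7)
pointer [[0.38201369 0.07585683 0.02      ]
 [0.36278218 0.07539211 0.02      ]]
[[0.50486152 0.16413679 0.118     ]]
[[0.44355236 0.06441831 0.118     ]]
[[0.6093748  0.10477159 0.09      ]]
(array([ 32.38, -34.37,  -0.17]), 'turn z', np.float64(-77.0), 'tool y yaw now', np.float64(-77.0), 'tilt', array([ 0., -0., -1.]))
```

```bash
python3 - <<'E'
from h import *
print(go([.439,-.298,.247],-36.6))
E
```

```text
(array([ 36.08, -28.59,   0.13]), 'turn z', np.float64(-40.4), 'tool y yaw now', np.float64(-77.0), 'tilt', array([ 0., -0., -1.]))
```

Emit:
{"method": "carry_out", "body": {"moves": [[[0,0,0],[3,-2.4,0],8.5],[[0,0,0],[7,-5.5,0],8.5],[[0,0,0],[11.5,-9.1,0],8.5],[[0,0,0],[16,-12.7,0],8.5],[[0,0,0],[20.5,-16.2,0],8.5]]}}

```text
t: 1.92
eef_pos: [0.3162, -0.4523, 0.2486]
tool_rot: [0.0, 0.994, 0.113, 0.0]
contact_force: [1.0, -0.1, -0.1]
gripper_width: 0.997
```

Emit:
{"method": "carry_out", "body": {"moves": [[[0,0,-9],[4.5,-3.6,0],8.5],[[0,0,-18],[9,-7.2,0],8.5],[[0,0,-27],[12.5,-9.9,0],8.5],[[0,0,-35],[14.8,-11.7,0],8.5],[[0,0,-40.4],[15.6,-12.4,0],8.5]]}}

```text
t: 2.55
eef_pos: [0.4408, -0.2958, 0.2486]
tool_rot: [0.0, 0.892, 0.452, 0.0]
contact_force: [0.0, -0.6, -1.1]
gripper_width: 0.997
```

```bash
python3 - <<'E'
from h import *
i=bot.camera_info("wrist"); im=bot.read_camera("wrist"); save(im,"w1")
o=bot.get_obs(); print(o["t"],o["eef_pos"],o["q"],i["position"])
for s in bot.silhouettes("plate_loose","wrist"):
    print(round(s["score"],2),np.round(s["location"]),s["region"].sum(),rect(s["region"],i,.012), im[s["region"]].mean(0))
print(go([.439,-.298,.09],-36.6))
E
```

```text
2.6 [ 0.44112243 -0.29531165  0.2485441 ] [ 0.72348629  0.25783819 -0.29601936  1.88312567  0.08659513  1.01232194
 -0.23745065] [ 0.48290455 -0.23768712  0.37314714]
0.85 [318. 202.] 5860 (array([ 0.4417, -0.2956]), array([62.4, 93.8]), -37.6) [151.97389078 145.17047782 133.65392491]
0.76 [215. 293.] 3169 (array([ 0.2759, -0.3168]), array([63.5, 96.1]), -46.1) [148.72925213  84.9955822   41.04954244]
0.64 [368. 330.] 4699 (array([ 0.4023, -0.4409]), array([67.9, 94. ]), 43.0) [150.11108747  87.74973399  44.00915088]
(array([-0.2 , -0.02, 15.85]), 'turn z', np.float64(0.2), 'tool y yaw now', np.float64(-36.4), 'tilt', array([ 6.e-04,  3.e-04, -1.e+00]))
```

```bash
python3 - <<'E'
import cv2
im=cv2.imread("pics/w1.png")
cv2.imwrite("pics/w1c.png",cv2.resize(im[100:480,120:520],None,fx=1.4,fy=1.4))
E
python3 -c "
from h import *
print(go([.4414,-.2956,.04],-37.5))"
```

```text
(array([ 0.13,  0.03, 20.85]), 'turn z', np.float64(1.1), 'tool y yaw now', np.float64(-36.4), 'tilt', array([ 6.e-04,  3.e-04, -1.e+00]))
```

View pics/w1c.png

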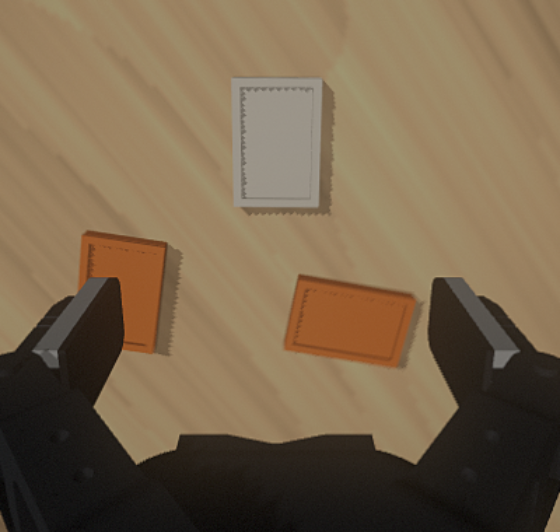

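The crop shows the white plate alone and whole at about (318,201) in the wrist picture, with the orange ones to either side below. This is the right plate. I'll descend over it.

Emit:
{"method": "carry_out", "body": {"moves": [[[0,0,1.1],[0.13,0.03,4],7.3],[[0,0,1.1],[0.13,0.03,9],7.3],[[0,0,1.1],[0.13,0.03,14],7.3],[[0,0,1.1],[0.13,0.03,18],7.3],[[0,0,1.1],[0.13,0.03,20.3],7.3]]}}

```text
t: 3.28
eef_pos: [0.4386, -0.2976, 0.0432]
tool_rot: [-0.001, 0.898, 0.439, -0.001]
contact_force: [0.6, -0.6, 0.4]
gripper_width: 0.849
```

```bash
python3 - <<'E'
from h import *
i=bot.camera_info("wrist"); im=bot.read_camera("wrist"); save(im,"w2")
o=bot.get_obs(); print(o["t"],o["eef_pos"],o["contact_force"],o["gripper_width"])
print(go([.4414,-.2956,.02],-37.5))
E
```

```text
3.325 [ 0.43759633 -0.29687696  0.04128891] [-0.79352426  0.26527003 -2.1615122 ] 0.8557861681381707
(array([0.34, 0.23, 2.13]), 'turn z', np.float64(-0.4), 'tool y yaw now', np.float64(-37.9), 'tilt', array([-0.005 ,  0.0023, -1.    ]))
```

View pics/w2.png

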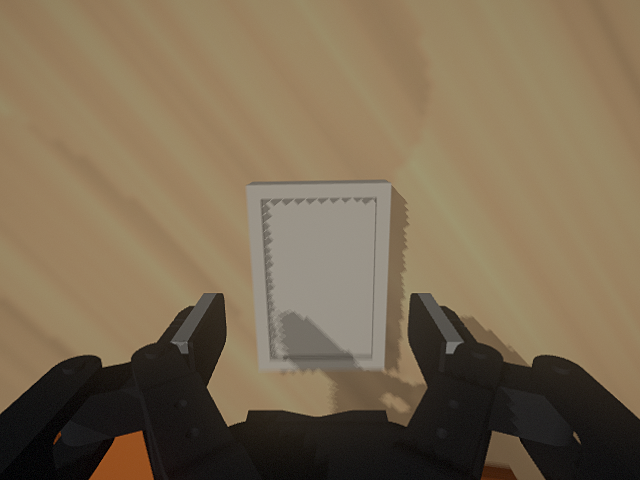

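The plate spans columns 250–390 and sits centred between the fingers (around column 319). Let the arm settle, then go lower.

Emit:
{"method": "carry_out", "body": {"moves": [[[0,0,0],[0,0,0.8],7.3],[[0,0,0],[0,0,1.6],7.3],[[0,0,0],[0,0,1.8],7.3],[[0,0,0],[0,0,2.0],7.3],[[0,0,0],[0,0,2.0],7.3]]}}

```text
t: 3.95
eef_pos: [0.4404, -0.2971, 0.0256]
tool_rot: [0.0, 0.898, 0.441, 0.0]
contact_force: [0.2, 0.1, -0.1]
gripper_width: 0.855
```

```bash
python3 - <<'E'
from h import *
i=bot.camera_info("wrist"); im=bot.read_camera("wrist")
o=bot.get_obs(); print(o["t"],o["eef_pos"],o["contact_force"],o["gripper_width"])
for s in bot.silhouettes("plate_loose","wrist")[:1]: print(s["score"],s["region"].sum(),rect(s["region"],i,.012))
print(go([.4414,-.2956,.02],-37.5))
E
```

```text
4.0 [ 0.44039491 -0.29712219  0.02558117] [ 0.30189774 -0.14384282  0.41990721] 0.8560731527306916
0.62 31797 (array([ 0.442 , -0.2945]), array([61.7, 93.3]), -37.0)
(array([ 0.18, -0.01,  0.56]), 'turn z', np.float64(-0.2), 'tool y yaw now', np.float64(-37.7), 'tilt', array([ 4.e-04, -2.e-04, -1.e+00]))
```

Emit:
{"method": "carry_out", "body": {"moves": [[[0,0,0],[0.2,0,0.2],7.3],[[0,0,0],[0.3,0,0.4],7.3],[[0,0,0],[0.3,0,0.5],7.3],[[0,0,0],[0.3,0,0.6],7.3],[[0,0,0],[0.3,0,0.6],7.3]]}}

```text
t: 4.68
eef_pos: [0.442, -0.2947, 0.0192]
tool_rot: [-0.0, 0.898, 0.441, -0.0]
contact_force: [0.2, 1.1, 0.8]
gripper_width: 0.856
```

Emit:
{"method": "carry_out", "body": {"moves": [[[0,0,0],[0,0,0.2],7.3],[[0,0,0],[0,0,0.3],7.3],[[0,0,0],[0,0,0.3],7.3]]}}

```text
t: 5.05
eef_pos: [0.442, -0.2946, 0.0162]
tool_rot: [-0.0, 0.898, 0.441, -0.0]
contact_force: [0.0, 0.2, 0.1]
gripper_width: 0.856
```

Emit:
{"method": "carry_out", "body": {"moves": [[[0,0,0],[0,0,0.2],7.3],[[0,0,0],[0,0,0.3],7.3],[[0,0,0],[0,0,0.3],7.3]]}}

```text
t: 5.42
eef_pos: [0.442, -0.2946, 0.0132]
tool_rot: [-0.0, 0.898, 0.441, -0.0]
contact_force: [0.2, -0.2, 0.1]
gripper_width: 0.855
```

Emit:
{"method": "carry_out", "body": {"moves": [[[0,0,0],[0,0,0.2],7.3],[[0,0,0],[0,0,0.3],7.3],[[0,0,0],[0,0,0.3],7.3]]}}

```text
t: 5.8
eef_pos: [0.442, -0.2946, 0.0102]
tool_rot: [-0.0, 0.898, 0.441, -0.0]
contact_force: [0.9, -0.4, 0.1]
gripper_width: 0.855
```

Emit:
{"method": "carry_out", "body": {"moves": [[[0,0,0],[0,0,0],6.6],[[0,0,0],[0,0,0],5.5],[[0,0,0],[0,0,0],5.0],[[0,0,0],[0,0,0],5.0]], "newtons": 40}}

```text
t: 6.3
eef_pos: [0.4435, -0.2954, 0.0118]
tool_rot: [0.001, 0.898, 0.441, 0.001]
contact_force: [-1.5, 1.3, 12.4]
gripper_width: 0.717
```

Emit:
{"method": "carry_out", "body": {"moves": [[[0,0,0],[0,0,-0.3],5.0],[[0,0,0],[0,0,-1.5],5.0],[[0,0,0],[0,0,-3],5.0],[[0,0,0],[0,0,-4],5.0],[[0,0,0],[0,0,-4],5.0]]}}

```text
t: 6.92
eef_pos: [0.4427, -0.2951, 0.0515]
tool_rot: [0.001, 0.898, 0.441, 0.001]
contact_force: [-0.4, 0.7, -1.4]
gripper_width: 0.712
```

```bash
python3 - <<'E'
from h import *
i=bot.camera_info("wrist"); im=bot.read_camera("wrist"); save(im,"w3")
o=bot.get_obs(); p,M=tool_axes();print(o["t"],o["eef_pos"],o["contact_force"],o["gripper_width"])
for s in bot.silhouettes("plate_loose","wrist")[:1]:
  c,wh,a=rect(s["region"],i,p[2]+.0018); print(s["score"],wh,c,a,"in tool mm",(M.T@np.r_[c-p[:2],0])*1000)
E
```

```text
6.975 [ 0.44229873 -0.29481574  0.05081098] [-0.7482444   0.27868087 -1.49607819] 0.7156929532380696
0.89 [ 9.7 21.7] [ 0.4574 -0.391 ] 43.6 in tool mm [-6.68530952e+01  7.07821955e+01  6.38908282e-02]
```

View pics/w3.png

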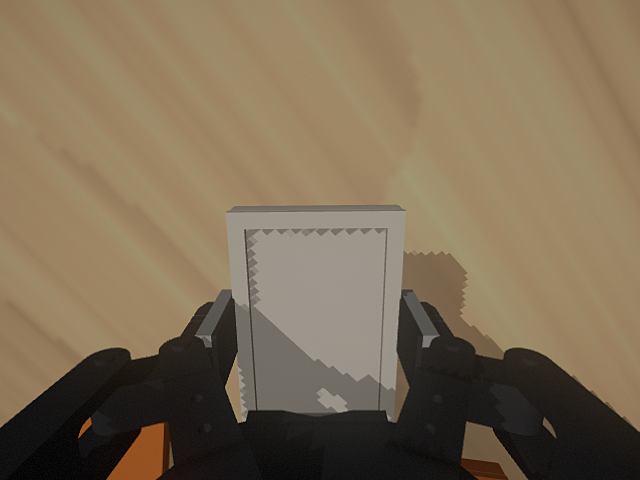

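The plate is gripped, with its front edge at row 213 and columns 228–405. The opening of 61 mm matches the plate's short side. Contact during closing put the tips on the board, so the underside is about 11.8 mm below the TCP. Next I'll go to a look-out point in front of the pile.

```bash
python3 - <<'E'
from h import *
i=bot.camera_info("wrist"); p,M=tool_axes()
c=onplane([[228,213],[405,211]],i,p[2]+.0002); print(((c-p)@M)*1000)
print(go([.457,-.013,.17],-78.6))
E
```

```text
[[ 43.93434199 -30.65729424  -0.2064415 ]
 [ 44.58462565  29.68501405  -0.19676728]]
(array([ 23.2 , -16.04, -11.97]), 'turn z', np.float64(40.9), 'tool y yaw now', np.float64(-37.7), 'tilt', array([ 1.e-04, -1.e-04, -1.e+00]))
```

Emit:
{"method": "carry_out", "body": {"moves": [[[0,0,0],[0,0,-3],5.0],[[0,0,4],[2,-1.4,-6.5],5.0],[[0,0,10],[5,-3.5,-10],5.0],[[0,0,17],[9,-6.2,-12],5.0],[[0,0,24],[13,-9,-12],5.0]]}}

```text
t: 7.65
eef_pos: [0.4513, -0.1357, 0.1716]
tool_rot: [0.001, 0.97, 0.242, 0.001]
contact_force: [-0.2, -0.1, -0.6]
gripper_width: 0.717
```

```bash
python3 - <<'E'
from h import *
print(go([.457,-.013,.17],-78.6), bot.get_obs()["gripper_width"])
E
```

```text
(array([  6.27, -10.56,   0.16]), 'turn z', np.float64(16.6), 'tool y yaw now', np.float64(-62.0), 'tilt', array([ 3.e-03, -8.e-04, -1.e+00])) 0.7167518917030522
```

Emit:
{"method": "carry_out", "body": {"moves": [[[0,0,5],[2,-3.4,0],5.0],[[0,0,10],[4,-6.6,0],5.0],[[0,0,14],[5.5,-9.2,0],5.0],[[0,0,16.6],[6.2,-10.5,0],5.0],[[0,0,16.6],[6.2,-10.5,0],5.0]]}}

```text
t: 8.28
eef_pos: [0.4549, -0.0138, 0.1699]
tool_rot: [-0.0, 0.995, 0.103, -0.0]
contact_force: [-0.7, -0.2, -0.9]
gripper_width: 0.713
```

Emit:
{"method": "carry_out", "body": {"moves": [[[0,0,0],[0,0,0],5.0],[[0,0,0],[0,0,0],5.0]]}}

```text
t: 8.52
eef_pos: [0.4551, -0.016, 0.1701]
tool_rot: [0.0, 0.995, 0.101, -0.0]
contact_force: [0.6, -0.3, -0.9]
gripper_width: 0.711
```

```bash
python3 - <<'E'
from h import *
i=bot.camera_info("wrist"); im=bot.read_camera("wrist"); save(im,"w4")
o=bot.get_obs(); print(o["t"],o["eef_pos"],o["gripper_width"])
for s in bot.silhouettes("plate_mid","wrist")[:3]: print(round(s["score"],2),np.round(s["location"]),s["region"].sum(),rect(s["region"],i,.052))
E
```

```text
8.575 [ 0.45514304 -0.01581259  0.17019444] 0.7128834830612054
0.9 [310.  77.] 16641 (array([0.5475, 0.0067]), array([62.3, 92.2]), -78.3)
0.64 [320. 301.] 34313 (array([ 0.3912, -0.0281]), array([120.1, 174.5]), -78.0)
```

View pics/w4.png

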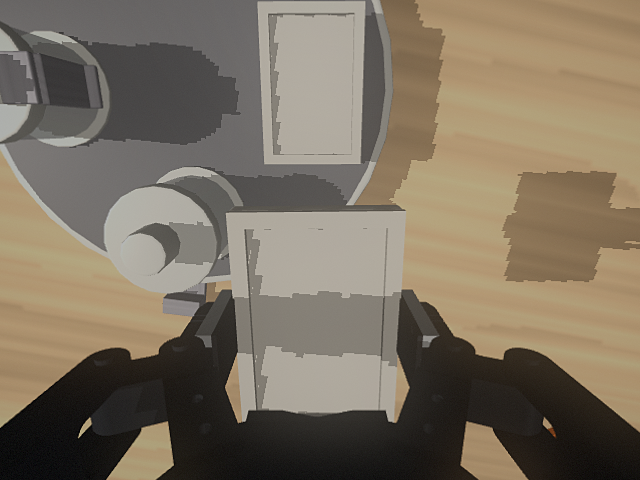

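The pile is in view whole, columns 262–365 and rows 1–163, to the right of the plain jar. The held plate is in front of it and nearly parallel. The size check of 62.3 × 92.2 mm is good.

```bash
python3 - <<'E'
from h import *
print(go([.5493,.0065,.11],-78.3))
E
```

```text
(array([ 9.67, -0.28,  6.02]), 'turn z', np.float64(-0.1), 'tool y yaw now', np.float64(-78.4), 'tilt', array([-2.e-04, -2.e-04, -1.e+00]))
```

Emit:
{"method": "carry_out", "body": {"moves": [[[0,0,0],[2,-0.05,0],5.0],[[0,0,0],[5,-0.15,0],5.0],[[0,0,0],[8,-0.25,1],5.0],[[0,0,0],[9.67,-0.28,3],5.0],[[0,0,0],[9.67,-0.28,5.5],5.0]]}}

```text
t: 9.25
eef_pos: [0.5512, 0.0075, 0.115]
tool_rot: [-0.0, 0.995, 0.102, 0.001]
contact_force: [-0.4, -0.4, -2.1]
gripper_width: 0.711
```

Emit:
{"method": "carry_out", "body": {"moves": [[[0,0,0],[0,0,1.5],5.0],[[0,0,0],[0,0,2.5],5.0],[[0,0,0],[0,0,2.5],5.0],[[0,0,0],[0,0,2.5],5.0]]}}

```text
t: 9.75
eef_pos: [0.5498, 0.0074, 0.091]
tool_rot: [0.0, 0.995, 0.102, 0.001]
contact_force: [0.4, -0.3, -1.0]
gripper_width: 0.709
```

```bash
python3 - <<'E'
from h import *
o=bot.get_obs(); print(o["t"],o["contact_force"],o["eef_pos"]);print(go([.5493,.0065,.065],-78.3))
E
```

```text
9.75 [ 0.43447217 -0.33443167 -0.95736953] [0.54981671 0.00740241 0.09101924]
(array([-0.07,  0.08,  2.6 ]), 'turn z', np.float64(-0.0), 'tool y yaw now', np.float64(-78.3), 'tilt', array([ 0.0012,  0.    , -1.    ]))
```

Emit:
{"method": "carry_out", "body": {"moves": [[[0,0,0],[-0.05,0.08,0.8],5.0],[[0,0,0],[-0.05,0.08,1.6],5.0],[[0,0,0],[-0.05,0.08,2.2],5.0],[[0,0,0],[-0.05,0.08,2.4],5.0],[[0,0,0],[-0.05,0.08,2.4],5.0]]}}

```text
t: 10.38
eef_pos: [0.5489, 0.0065, 0.0661]
tool_rot: [-0.0, 0.995, 0.102, -0.0]
contact_force: [-1.2, 0.2, -2.2]
gripper_width: 0.712
```

Emit:
{"method": "carry_out", "body": {"moves": [[[0,0,0],[0,0,0.1],5.0],[[0,0,0],[0,0,0.2],5.0],[[0,0,0],[0,0,0.2],5.0]]}}

```text
t: 10.75
eef_pos: [0.549, 0.0065, 0.0643]
tool_rot: [0.0, 0.995, 0.102, 0.0]
contact_force: [0.6, 1.0, -1.5]
gripper_width: 0.716
```

Emit:
{"method": "carry_out", "body": {"moves": [[[0,0,0],[0,0,0.1],5.0],[[0,0,0],[0,0,0.1],5.0]]}}

```text
t: 11.0
eef_pos: [0.5494, 0.0066, 0.0638]
tool_rot: [0.0, 0.995, 0.102, 0.0]
contact_force: [-1.3, 0.5, 3.8]
gripper_width: 0.714
```

Emit:
{"method": "carry_out", "body": {"moves": [[[0,0,0],[0,0,0.1],5.0],[[0,0,0],[0,0,0.1],5.0]]}}

```text
t: 11.25
eef_pos: [0.55, 0.0067, 0.0637]
tool_rot: [0.0, 0.995, 0.102, 0.001]
contact_force: [-2.6, 0.1, 11.4]
gripper_width: 0.71
```

Contact came at z 0.0638, as predicted. I'll ease the push and open.

Emit:
{"method": "carry_out", "body": {"moves": [[[0,0,0],[0,0,-0.1],5.0],[[0,0,0],[0,0,-0.1],6.4],[[0,0,0],[0,0,-0.1],6.8],[[0,0,0],[0,0,-0.1],7.3],[[0,0,0],[0,0,-0.1],7.3]]}}

```text
t: 11.88
eef_pos: [0.5489, 0.0065, 0.0632]
tool_rot: [0.0, 0.995, 0.102, -0.0]
contact_force: [0.3, 0.4, -0.8]
gripper_width: 0.854
```

Emit:
{"method": "carry_out", "body": {"moves": [[[0,0,0],[0,0,-0.5],7.3],[[0,0,0],[0,0,-2],7.3],[[0,0,0],[0,0,-5],7.3],[[0,0,0],[0,0,-9],7.3],[[0,0,0],[0,0,-13],7.3]]}}

```text
t: 12.5
eef_pos: [0.549, 0.0066, 0.1957]
tool_rot: [-0.0, 0.995, 0.102, 0.0]
contact_force: [1.0, -1.3, -0.2]
gripper_width: 0.858
```

```bash
python3 - <<'E'
from h import *
print(go([.457,-.013,.20],-78.3), bot.get_obs()["gripper_width"])
E
```

```text
(array([-9.41,  0.06, -0.44]), 'turn z', np.float64(0.0), 'tool y yaw now', np.float64(-78.3), 'tilt', array([ 9.e-04,  1.e-04, -1.e+00])) 0.8582863298191445
```

Emit:
{"method": "carry_out", "body": {"moves": [[[0,0,0],[-1,0,-1.5],7.3],[[0,0,0],[-3,0,-3.5],7.3],[[0,0,0],[-5,0,-5],7.3],[[0,0,0],[-5,0,-5],7.3],[[0,0,0],[-5,0,-5],7.3]]}}

```text
t: 13.12
eef_pos: [0.4999, -0.0036, 0.2428]
tool_rot: [0.0, 0.995, 0.102, -0.0]
contact_force: [-0.6, 0.5, 0.1]
gripper_width: 0.85
```

```bash
python3 - <<'E'
from h import *
i=bot.camera_info("wrist"); im=bot.read_camera("wrist"); save(im,"w5")
o=bot.get_obs(); print(o["t"],o["eef_pos"],o["gripper_width"])
for s in bot.silhouettes("plate_loose","wrist")[:3]: print(round(s["score"],2),np.round(s["location"]),s["region"].sum(),rect(s["region"],i,.064))
for l in ("clip_jar","plain_jar","pointer_tip","cup","turntable"):
  for s in bot.silhouettes(l,"wrist")[:2]: print(l,round(s["score"],2),np.round(s["location"]),s["region"].sum())
E
```

```text
13.175 [ 0.49999977 -0.00351041  0.24261743] 0.8586265651324247
0.84 [318. 152.] 9169 (array([0.5473, 0.007 ]), array([62.3, 92.5]), -77.4)
0.76 [524. 456.] 503 (array([ 0.2977, -0.2584]), array([11.5, 64.1]), -45.2)
0.57 [637. 368.] 81 (array([ 0.4162, -0.3267]), array([ 5.4, 21.5]), -65.0)
clip_jar 0.82 [205. 151.] 63194
plain_jar 0.73 [201. 154.] 62924
pointer_tip 0.56 [226. 310.] 89
cup 0.58 [195.  37.] 6364
cup 0.18 [200. 151.] 63165
turntable 0.59 [201. 152.] 63075
```

View pics/w5.png

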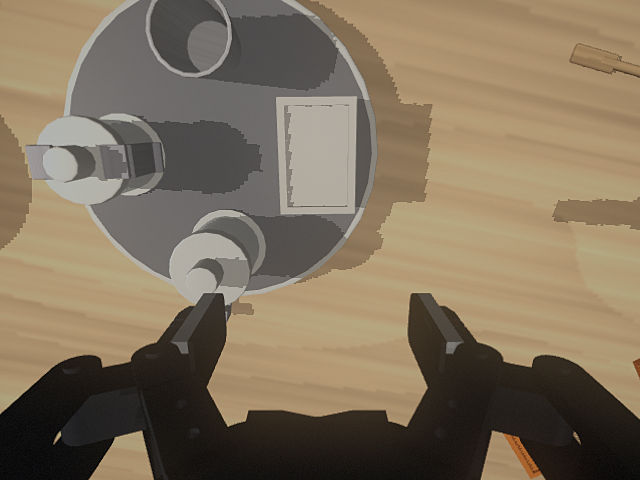

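The new plate lies squarely on the pile: it measures (0.5473, 0.0070), against (0.5475, 0.0067) for the plate below. In the picture the clip knob is at (63,160), the plain knob at (203,280), and the cup upright at (190,35).

```bash
python3 - <<'E'
from h import *
i=bot.camera_info("wrist")
a=onplane([[63,160]],i,.118)[0,:2]; b=onplane([[203,280]],i,.118)[0,:2]; print("clip",a,"plain",b,np.linalg.norm(a-b))
m=(a+b)/2; d=(a-b)/2; perp=np.array([d[1],-d[0]])
for s in (1,-1): print("axis cand",m+s*perp)
# rim of turntable in wrist picture
im=cv2.imread("pics/w5.png")
pts=np.array([[66,105],[376,140],[340,250],[300,281],[105,225]])
w=onplane(pts,i,.028)[:,:2]; 
A=np.c_[2*w,np.ones(len(w))]; s=np.linalg.lstsq(A,(w**2).sum(1),rcond=None)[0]; print("rim axis",s[:2],np.sqrt(s[2]+s[:2]@s[:2]))
ti=bot.camera_info("top"); bot.read_camera("top")
for s in bot.silhouettes("pointer_tip","top")[:1]:
    print(s["score"],rect(s["region"],ti,.02))
ax=np.array([.531,.090]); print(np.degrees(np.arctan2(*(a-ax)[::-1])),np.degrees(np.arctan2(*(b-ax)[::-1])),np.degrees(np.arctan2(*(np.array([.5474,.0069])-ax)[::-1])))
E
```

```text
clip [0.51606938 0.17046125] plain [0.44986651 0.07073519] 0.11970007023647225
axis cand [0.53283097 0.08749679]
axis cand [0.43310491 0.15369966]
rim axis [0.53067842 0.08739482] 0.136709580957258
0.79 (array([0.3724, 0.0777]), array([30.1, 32.1]), -89.1)
100.51240055997121 -166.64272027395154 -78.83599302074923
```

```bash
python3 - <<'E'
from h import *
p,M=tool_axes(); print(np.round(M.T@(np.array([.516,.1705,.243])-p)*100,2), go([.516,.1705,.243],11.2))
E
```

```text
[ 5.080e+00 -1.672e+01  1.000e-02] (array([ 5.080e+00, -1.672e+01,  1.000e-02]), 'turn z', np.float64(-89.5), 'tool y yaw now', np.float64(-78.3), 'tilt', array([-4.e-04,  1.e-04, -1.e+00]))
```

Emit:
{"method": "carry_out", "body": {"moves": [[[0,0,-6],[0.5,-1,0],6.0],[[0,0,-15],[1.5,-4,0],5.5],[[0,0,-25],[2.5,-8,0],5.2],[[0,0,-35],[4,-12,0],5.2],[[0,0,-45],[4.8,-15.5,0],5.2]]}}

```text
t: 14.2
eef_pos: [0.5159, 0.1596, 0.2434]
tool_rot: [-0.0, 0.879, 0.478, 0.0]
contact_force: [-0.4, -0.6, 0.3]
gripper_width: 0.609
```

Emit:
{"method": "carry_out", "body": {"moves": [[[0,0,-10],[0,0,0],5.2],[[0,0,-20],[0,0,0],5.2],[[0,0,-30],[0,0,0],5.2],[[0,0,-39],[0,0,0],5.2],[[0,0,-44.5],[0,0,0],5.2]]}}

```text
t: 14.82
eef_pos: [0.5157, 0.1579, 0.2432]
tool_rot: [-0.0, 0.633, 0.774, -0.0]
contact_force: [0.1, 0.3, -0.5]
gripper_width: 0.613
```

Emit:
{"method": "carry_out", "body": {"moves": [[[0,0,0],[0,0,0],5.2],[[0,0,0],[0,0,0],5.2]]}}

```text
t: 15.08
eef_pos: [0.5157, 0.1578, 0.2433]
tool_rot: [-0.0, 0.636, 0.772, -0.0]
contact_force: [-0.7, -0.6, 0.4]
gripper_width: 0.609
```

```bash
python3 - <<'E'
from h import *
i=bot.camera_info("wrist"); im=bot.read_camera("wrist"); save(im,"w6")
o=bot.get_obs(); print(o["t"],o["eef_pos"],o["q"],o["gripper_width"])
print("proj knob",project([[.516,.1705,.118]],i),go([.516,.1705,.15],11.2))
E
```

```text
15.125 [0.51567423 0.15792244 0.24328494] [ 0.10169237  0.32350761 -0.62535864  1.85274495  0.21832087  1.03407181
 -0.41775524] 0.611049399329449
proj knob [[320.53254005 217.96583328]] (array([1.23, 0.27, 9.33]), 'turn z', np.float64(-0.1), 'tool y yaw now', np.float64(11.1), 'tilt', array([-0.e+00, -1.e-04, -1.e+00]))
```

View pics/w6.png

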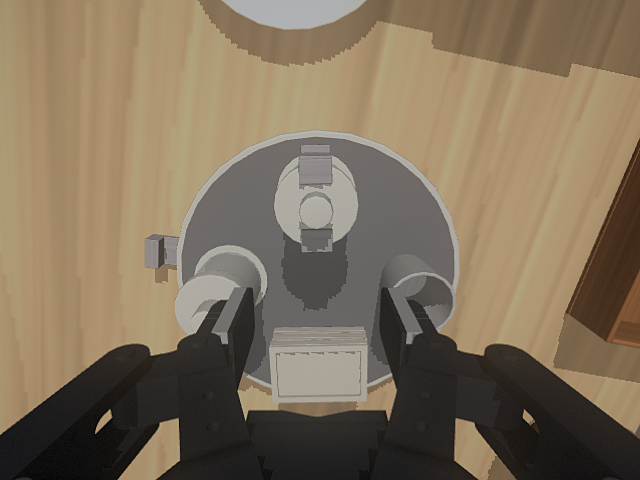

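The clip knob shows at (316,211), the clips lie along the image's vertical (radial) direction, and the pointer is at about (155,251). I'll correct the knob position from this view.

```bash
python3 - <<'E'
from h import *
i=bot.camera_info("wrist")
k=onplane([[316,211]],i,.118)[0]; q=onplane([[154,250]],i,.02)[0]; print(k,q)
pts=np.array([[318,132],[180,240],[459,245],[215,172],[425,175]])
w=onplane(pts,i,.028)[:,:2]
A=np.c_[2*w,np.ones(len(w))]; s=np.linalg.lstsq(A,(w**2).sum(1),rcond=None)[0]; print("rim axis",s[:2],np.sqrt(s[2]+s[:2]@s[:2]))
print(go([k[0],k[1],.15],11.2))
for ax in (s[:2],np.array([.532,.088])): print(ax,[np.degrees(np.arctan2(*(v[:2]-ax)[::-1]))%360 for v in (k,q)],np.linalg.norm(k[:2]-ax))
E
```

```text
[0.51199329 0.1747309  0.118     ] [0.36725475 0.08471896 0.02      ]
rim axis [0.53088514 0.09079194] 0.13796000930281524
(array([ 1.72, -0.04,  9.33]), 'turn z', np.float64(-0.1), 'tool y yaw now', np.float64(11.1), 'tilt', array([-0.e+00, -1.e-04, -1.e+00]))
[0.53088514 0.09079194] [np.float64(102.68401029477046), np.float64(182.12550159968734)] 0.08603865835478267
[0.532 0.088] [np.float64(102.98952842158486), np.float64(181.14094399056378)] 0.0890085227375564
```

Emit:
{"method": "carry_out", "body": {"moves": [[[0,0,0],[0.8,0,2],5.2],[[0,0,0],[1.65,0,5],5.2],[[0,0,0],[1.65,0,8.5],5.2],[[0,0,0],[1.65,0,11],5.2],[[0,0,0],[1.65,0,11],5.2]]}}

```text
t: 15.75
eef_pos: [0.5112, 0.1736, 0.1317]
tool_rot: [-0.001, 0.635, 0.773, -0.002]
contact_force: [-0.1, 0.5, -0.1]
gripper_width: 0.612
```

Emit:
{"method": "carry_out", "body": {"moves": [[[0,0,0],[0,0,0.7],5.2],[[0,0,0],[0,0,1.4],5.2],[[0,0,0],[0,0,1.4],5.2]]}}

```text
t: 16.12
eef_pos: [0.5124, 0.174, 0.1193]
tool_rot: [0.0, 0.635, 0.773, -0.0]
contact_force: [0.6, -0.8, 0.8]
gripper_width: 0.606
```

```bash
python3 - <<'E'
from h import *
im=bot.read_camera("wrist"); save(im,"w7")
o=bot.get_obs(); print(o["t"],o["eef_pos"],o["contact_force"],o["gripper_width"])
E
```

```text
16.175 [0.51255415 0.17410373 0.11953188] [-0.82766241 -0.21755205  0.02861091] 0.6116206921428964
```

View pics/w7.png

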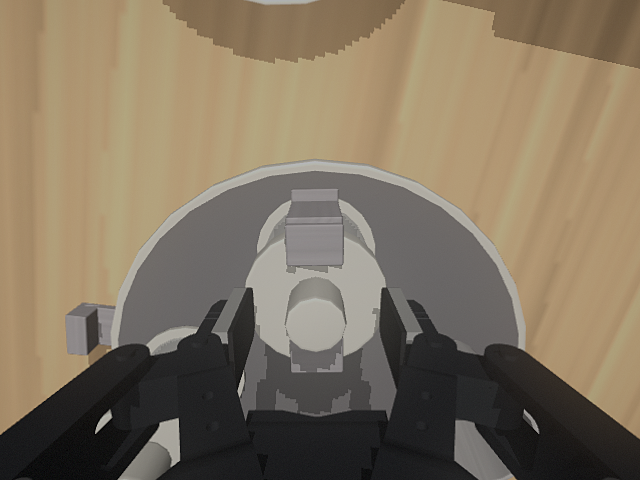

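The knob at (316,322) stands between the pads, which are at columns about 245 and 390. Closing on it.

Emit:
{"method": "carry_out", "body": {"moves": [[[0,0,0],[0,0,0],4.0],[[0,0,0],[0,0,0],3.0],[[0,0,0],[0,0,0],2.2],[[0,0,0],[0,0,0],1.5],[[0,0,0],[0,0,0],1.5]], "newtons": 40}}

```text
t: 16.8
eef_pos: [0.5126, 0.1742, 0.1197]
tool_rot: [0.0, 0.635, 0.773, 0.0]
contact_force: [-2.2, -0.5, 5.5]
gripper_width: 0.265
```

```bash
python3 - <<'E'
from h import *
o=bot.get_obs(); print(o["t"],o["eef_pos"],o["contact_force"],o["gripper_width"]*85)
# arc about axis; turn by +phi world => tool z turn -phi; shifts in tool axes (x radial out, y: world yaw ~11)
p,M=tool_axes(); ax=np.array([.531,.0905]); r=p[:2]-ax; print(np.linalg.norm(r),np.degrees(np.arctan2(r[1],r[0])))
L=M.T@np.r_[r,0]
for f in (2,3,5,6,8,9,11,12,15,16,20):
    d=R.from_euler("z",f,degrees=True).as_matrix()@np.r_[r,0]-np.r_[r,0]; print(f,np.round(M.T@d*100,2))
E
```

```text
16.8 [0.51260887 0.17416692 0.1196558 ] [-2.22935017 -0.47815107  5.51690818] 22.48775948541079
0.0856643854115329 102.3972334166961
2 [-0.01 -0.3  -0.  ]
3 [-0.02 -0.45 -0.  ]
5 [-0.05 -0.75 -0.  ]
6 [-0.07 -0.89 -0.  ]
8 [-0.11 -1.19 -0.  ]
9 [-0.13 -1.34 -0.  ]
11 [-0.19 -1.63 -0.  ]
12 [-0.22 -1.78 -0.  ]
15 [-0.34 -2.21 -0.  ]
16 [-0.38 -2.35 -0.  ]
20 [-0.58 -2.92 -0.  ]
```

Emit:
{"method": "carry_out", "body": {"moves": [[[0,0,-1],[0,-0.15,0],1.5],[[0,0,-3],[-0.02,-0.45,0],1.5],[[0,0,-6],[-0.07,-0.89,0],1.5],[[0,0,-9],[-0.13,-1.34,0],1.5],[[0,0,-12],[-0.22,-1.78,0],1.5]]}}

```text
t: 17.42
eef_pos: [0.4955, 0.1688, 0.1196]
tool_rot: [0.0, 0.55, 0.835, 0.0]
contact_force: [-0.6, -0.2, 5.7]
gripper_width: 0.258
```

```bash
python3 - <<'E'
from h import *
o=bot.get_obs(); print(o["t"],o["contact_force"],o["gripper_width"],o["q"])
p,M=tool_axes(); ax=np.array([.531,.0905]); r=p[:2]-ax; print(np.linalg.norm(r),np.degrees(np.arctan2(r[1],r[0])),np.degrees(np.arctan2(M[1,1],M[0,1])))
E
```

```text
17.425 [-0.5609078  -0.20614001  5.71986075] 0.25763228028691904 [ 0.05544694  0.47089892 -0.62525202  1.9955472   0.38263251  0.79113443
 -0.38454868]
0.08592951804168229 114.3812216736289 23.327861289876218
```

Emit:
{"method": "carry_out", "body": {"moves": [[[0,0,-3.2],[-0.02,-0.48,0],1.5],[[0,0,-6.4],[-0.08,-0.95,0],1.5],[[0,0,-9.6],[-0.15,-1.42,0],1.5],[[0,0,-12.8],[-0.25,-1.89,0],1.5],[[0,0,-16],[-0.38,-2.35,0],1.5]]}}

```text
t: 18.05
eef_pos: [0.4751, 0.1562, 0.1197]
tool_rot: [0.0, 0.428, 0.904, 0.0]
contact_force: [-2.9, -0.1, 6.3]
gripper_width: 0.257
```

Emit:
{"method": "carry_out", "body": {"moves": [[[0,0,-3.2],[-0.02,-0.48,0],1.5],[[0,0,-6.4],[-0.08,-0.95,0],1.5],[[0,0,-9.6],[-0.15,-1.42,0],1.5],[[0,0,-12.8],[-0.25,-1.89,0],1.5],[[0,0,-16],[-0.38,-2.35,0],1.5]]}}

```text
t: 18.68
eef_pos: [0.4589, 0.1385, 0.1196]
tool_rot: [-0.0, 0.298, 0.955, 0.0]
contact_force: [-3.6, -0.4, 7.6]
gripper_width: 0.261
```

```bash
python3 - <<'E'
from h import *
o=bot.get_obs(); print(o["t"],o["contact_force"],o["gripper_width"],o["q"])
p,M=tool_axes(); ax=np.array([.531,.0905]); r=p[:2]-ax; print(p,np.linalg.norm(r),np.degrees(np.arctan2(r[1],r[0])),np.degrees(np.arctan2(M[1,1],M[0,1])))
E
```

```text
18.675 [-3.60913192 -0.37367255  7.63164524] 0.26136431880572686 [ 0.21805565  0.44539825 -0.77454166  2.08661388  0.44333408  0.77690212
  0.13414946]
[0.45893353 0.13849931 0.11963748] 0.08658815766482807 146.33470968739923 55.34663772575
```

Emit:
{"method": "carry_out", "body": {"moves": [[[0,0,-3.2],[-0.02,-0.48,0],1.5],[[0,0,-6.4],[-0.08,-0.95,0],1.5],[[0,0,-9.6],[-0.15,-1.42,0],1.5],[[0,0,-12.8],[-0.25,-1.89,0],1.5],[[0,0,-16],[-0.38,-2.35,0],1.5]]}}

```text
t: 19.3
eef_pos: [0.4482, 0.117, 0.1196]
tool_rot: [-0.001, 0.162, 0.987, -0.0]
contact_force: [-5.7, -0.5, 10.4]
gripper_width: 0.257
```

Emit:
{"method": "carry_out", "body": {"moves": [[[0,0,-3.2],[-0.02,-0.48,0],1.5],[[0,0,-6.4],[-0.08,-0.95,0],1.5],[[0,0,-9.6],[-0.15,-1.42,0],1.5],[[0,0,-12.8],[-0.25,-1.89,0],1.5],[[0,0,-16],[-0.38,-2.35,0],1.5]]}}

```text
t: 19.92
eef_pos: [0.4438, 0.0932, 0.1196]
tool_rot: [-0.001, 0.023, 1.0, -0.0]
contact_force: [-7.0, -0.6, 14.6]
gripper_width: 0.26
```

Emit:
{"method": "carry_out", "body": {"moves": [[[0,0,-2],[-0.01,-0.3,0],1.5],[[0,0,-3],[-0.02,-0.45,0],1.5],[[0,0,-3],[-0.02,-0.45,0],1.5],[[0,0,-3],[-0.02,-0.45,0],1.5]]}}

```text
t: 20.42
eef_pos: [0.4437, 0.0884, 0.1196]
tool_rot: [-0.001, -0.002, 1.0, -0.001]
contact_force: [-6.9, -2.1, 15.0]
gripper_width: 0.259
```

```bash
python3 - <<'E'
from h import *
o=bot.get_obs(); print(o["t"],o["contact_force"],o["gripper_width"])
p,M=tool_axes(); ax=np.array([.531,.0905]); r=p[:2]-ax; print(p,np.linalg.norm(r),np.degrees(np.arctan2(r[1],r[0]))%360)
a=bot.read_camera("wrist"); b=bot.read_camera("scene"); 
save(np.hstack([cv2.resize(a,(400,300)),cv2.resize(b[200:360,270:483],(400,300))]),"w8")
i=bot.camera_info("wrist"); save(a,"w8full")
for s in bot.silhouettes("pointer_tip","wrist")[:2]: print(s["score"],s["location"],rect(s["region"],i,.02))
E
```

```text
20.425 [-6.89915506 -2.06265492 15.00792232] 0.2590498643355981
[0.44373137 0.08844331 0.11956917] 0.08729286314118109 181.3500600569508
0.72 [302.8, 126.9] (array([0.3741, 0.0801]), array([29.6, 33.3]), -87.0)
0.38 [315.0, 272.3] (array([0.4825, 0.0791]), array([182.8, 281.8]), 14.3)
```

View pics/w8.png

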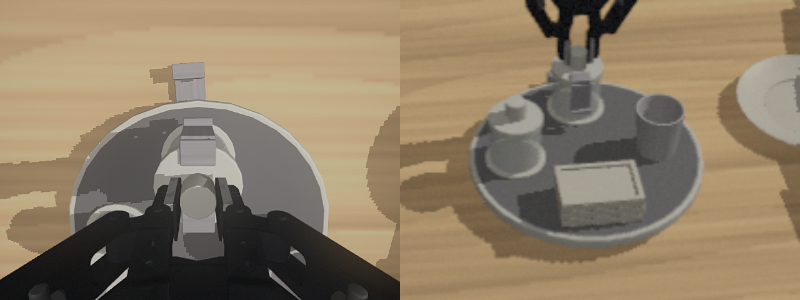

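The wrist half shows the clip jar gripped just off the pointer, which is at column about 303 of the full picture against the knob's 316. The scene half shows the pile of three square and the cup upright. About 2° more is needed; I'll also ease the upward push.

Emit:
{"method": "carry_out", "body": {"moves": [[[0,0,-0.8],[0.05,-0.1,-0.05],1.5],[[0,0,-1.6],[0.1,-0.22,-0.1],1.5],[[0,0,-2.2],[0.1,-0.33,-0.1],1.5],[[0,0,-2.2],[0.1,-0.33,-0.1],1.5],[[0,0,-2.2],[0.1,-0.33,-0.1],1.5]]}}

```text
t: 21.2
eef_pos: [0.4438, 0.0848, 0.1198]
tool_rot: [-0.001, -0.021, 1.0, -0.0]
contact_force: [0.8, -0.0, -10.6]
gripper_width: 0.26
```

```bash
python3 - <<'E'
from h import *
o=bot.get_obs(); print(o["t"],o["contact_force"],o["gripper_width"],o["joint_vel"].round(3))
p,M=tool_axes(); i=bot.camera_info("wrist"); a=bot.read_camera("wrist"); save(a,"w9")
for s in bot.silhouettes("pointer_tip","wrist")[:1]:
    c,wh,_=rect(s["region"],i,.02); print(s["score"],s["location"],c,wh)
ti=bot.camera_info("top"); b=bot.read_camera("top")
for l,z in (("turntable",.028),("plate_loose",.064),("plate_mid",.064),("pointer_tip",.02),("cup",.09)):
  for s in bot.silhouettes(l,"top")[:2]: print(l,round(s["score"],2),rect(s["region"],ti,z))
for ax in ([.531,.0905],[.532,.0885]):
  ax=np.array(ax); print([np.degrees(np.arctan2(*(v[:2]-ax)[::-1]))%360 for v in (p,c)])
w=cv2.resize(b[120:330,180:390],(560,560),interpolation=cv2.INTER_CUBIC); save(w,"t9")
E
```

```text
21.2 [  0.83323845  -0.04804851 -10.64652896] 0.2596752196010176 [-0.002 -0.001  0.     0.     0.001  0.001  0.   ]
0.68 [312.3, 129.5] [0.3744 0.0802] [29.7 33.8]
turntable 0.78 (array([0.5588, 0.0802]), array([217.1, 278.4]), -13.7)
plate_loose 0.81 (array([0.6121, 0.0927]), array([63.8, 94.1]), 3.3)
plate_loose 0.75 (array([ 0.4008, -0.424 ]), array([63.9, 91.1]), 43.2)
pointer_tip 0.43 (array([0.5603, 0.0816]), array([219.6, 280. ]), -12.8)
cup 0.8 (array([0.5298, 0.1776]), array([40.4, 57.2]), 46.7)
cup 0.52 (array([0.446, 0.366]), array([172.4, 178.2]), 1.2)
[np.float64(183.71255977299242), np.float64(183.76307618841997)]
[np.float64(182.3748341447755), np.float64(183.01469564617196)]
```

View pics/t9.png

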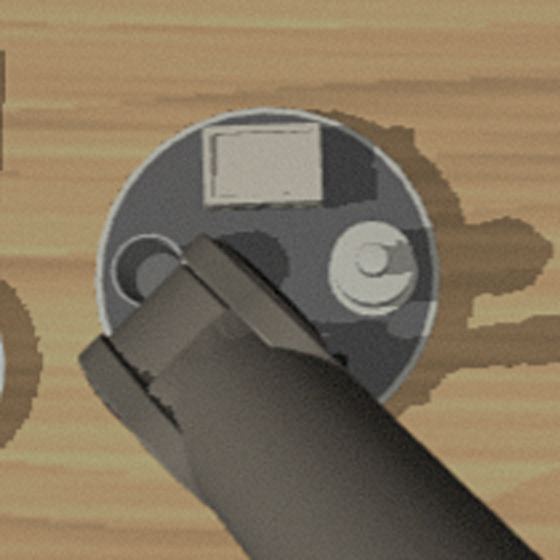

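The top crop shows the pile as one rectangle at the back (262,165). The cup stands upright on the left at (150,270) and the plain jar is on the right at (372,265). The jar bearing is 183.7° and the pointer 183.8°, and everything is at rest. Handing in.

```bash
python3 -c "
from h import *
print(bot.hand_in()); o=bot.get_obs(); print(o['t'],o['eef_pos'],o['contact_force'],o['gripper_width'])"
```

```text
the job is handed in; nothing more can be done
None
the job is handed in; nothing more can be done
```

The loose white plate is on the pile, the clip-lid jar is in line with the pointer, and the arm is still gripping the jar's knob. I handed the job in at about 21.5 s; it reported no verdict.

**Plate:** I set it down at first contact and let go. Seen by the wrist camera, it lay within about 1 mm and 1° of the plate below. After the turn, the pile still showed as one rectangle of about 64 × 94 mm.

**Turntable:** I gripped the clip jar's knob and turned it about 81° at roughly 0.45 rad/s. The last check put the jar at a bearing of 183.7° and the pointer at 183.8°. With a second estimate of the axis, the gap was 0.6°, which is about 1 mm. The arm was at rest with the knob held (40 N grip set).

**Cup, stick and round plate:** The cup looked upright in the last pictures. I did not measure the stick and round plate again at the end, but the arm never went near them.

**Checks that disagreed:**
- The top camera read about 2–3 mm different from the wrist camera, so I used the wrist values.
- In the last top picture the arm hid part of the turntable and the pointer, so the network's outlines there were no use. The final alignment rests on the wrist camera.
- The wrist force reading was about −10 N vertically at hand-in: after I raised the tool 1 mm, it was pulling slightly up on the knob.

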